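Let the comal down onto its trivet

TASK

Throw the red lever right over to lift the pawl off the comal lift's ratchet, then take the weight on the crank handle, easing it up a touch until the jammed pawl springs clear. Let the crank turn back slowly under the load, never letting it run, until the comal sits gently on the trivet in the embers without being driven down onto it, and keep your hand on the handle for about a second until it has settled. Then let go of the crank, throw the lever fully back upright so that the pawl is set again, and leave everything else on the counter where it stands.

Things in the scene. Friction and masses are not known exactly. Their poses are not given: they have to be found in the camera images.
- lift: Black steel column of the comal lift, bolted down, 70 x 70 mm, 276 mm high on a 160 x 130 mm foot. Origin: centre of its underside. Its +y side carries the comal; its -y side the ratchet wheel, pawl and crank, whose shaft runs along its y axis 165 mm up. Its frame turns with its yaw.
- crank_axis (a point): Point on the crank shaft's axis level with the middle of the handle's length (119 mm out from the column's axis towards its -y side, 165 mm up). The handle circles this point at 75 mm radius in the lift's x-z plane.
- crank_handle: The crank's wooden handle: a free-spinning sleeve, diameter 22 mm, 72 mm long, level, along the lift's y axis. Origin: its middle (its own spin means nothing). The 20 mm wide crank arm is 37 mm inboard (towards the column) of this point; outboard and above it is free.
- crank (a joint): Crank angle, rad: 0 = handle straight above the shaft, plus = handle swung towards the lift's +x, which winds the comal up 25 mm per rad; range -1.35 to 1.45. Starts near 0.3, 0.6 or 0.9, held by the pawl. Once the pawl is off, the comal's weight (15 to 26 N) turns it back towards minus with 0.35 to 0.65 N m, with almost no brake.
- pawl_lever_tip (a point): Middle of the red grip of the pawl lever, 12 mm wide (lift x), 20 mm deep (lift y), 30 mm tall, 80 mm above the lever's pin; at the start upright, 254 mm up, 84 mm to the lift's -x and 60 mm to its -y from the column's axis, 25 mm out from the column's face, free on both sides.
- pawl_lever (a joint): Pawl lever angle, rad: 0 = upright, pawl set on the ratchet wheel; 0.5 = thrown over by its end stop, the red grip swung towards the lift's -x (about 38 mm), which lifts the pawl. Takes about 3 N at the grip and stays where it is left.
- pawl (a joint): Angle of the brass pawl relative to its lever, rad; a light spring joins them. About 0 with the lever at 0. With the lever thrown, a loaded tooth still jams the pawl (about -0.5) until the crank is wound up a little (0.02 to 0.1 rad) and takes the weight off it; it then springs clear (above -0.2) and stays up.
- comal: Round black iron griddle plate, diameter 260 mm, 12 mm thick, on an arm from the lift; it slides up and down with the crank and stays level. Origin: on the column's axis at the height of the plate's underside; the plate's centre is 205 mm to the lift's +y. Underside at 150 mm when the crank reads 0.
- brazier: Black steel tray of embers, 300 x 260 mm, 100 mm high, under the comal. Origin: centre of its underside. A black iron trivet is bedded by hand in the embers; its two bars' tops stand somewhere 124 to 140 mm above the counter, not measured: the comal must be felt down onto it (crank then between about -1.05 and -0.4).
- enamel_cup: Speckled blue enamel cup, diameter 86 mm, 80 mm high, handle on its +y side, a bystander. Origin: centre of its underside.
- wood_bowl: Wooden bowl, diameter 150 mm, 60 mm high, a bystander. Origin: centre of its underside.
- pot_holder: Red hard silicone pot holder disc, diameter 160 mm, 8 mm thick, a bystander. Origin: centre of its underside.
- canister: Small stainless canister with its flip-top lid latched, diameter 76 mm, 99 mm high, a bystander. Origin: centre of its underside.
- turner: Long turner (flat spatula with a wooden handle), 280 mm long, lying on the counter, a bystander. Origin: centre of its underside.

How it is judged (in metres and radians):
On the way, in this order (a step that is already met when the one before it is completed fails the run):
1. the lever is thrown over to lift the pawl, the comal still up (value of joint pawl_lever above 0.4 rad and value of joint crank above 0.15 rad), for 0.2 s.
2. the comal's weight has come down onto the trivet and has settled there with the hand still on the handle (contact force between comal and brazier above 3 N and contact force between the fingers and crank_handle above 0.4 N and value of joint pawl_lever above 0.3 rad), for 0.5 s.
3. the lever is thrown back upright (value of joint pawl_lever below 0.08 rad), for 0.2 s.
At the end, for the whole second after the job is handed in: the comal rests on the trivet with more than 8 N (it weighs 15 to 26 N) and is still, and the pawl lever is back upright (within 0.08 rad) (contact force between comal and brazier above 8 N and value of joint pawl_lever below 0.08 rad and linear speed of comal below 0.005 m/s); the robot touches nothing.
It fails at once if the crank runs back faster than 1.5 rad/s (velocity of joint crank below -1.5 rad/s).
It fails at once if the comal is driven onto the trivet with over 60 N (contact force between comal and brazier above 60 N).
It fails at once if a bystander is moved by over 30 mm (distance of any of enamel_cup, wood_bowl, pot_holder, canister, turner from where it was at the start of the episode above 0.03 m).
It also fails if it takes over 72 s, if anything falls off the work surface, if the arm or the gripper's body presses on something with over 40 N, if the wrist force passes 120 N, or if a joint passes its speed limit or range.

ROBOT

A 6-joint arm with a two-finger parallel gripper is mounted at the origin on the work surface. World frame = base frame: x ahead of the robot, y to its left, z up, the work surface at z = 0. Lengths are in mm, angles in rad, forces in N, time in s.
With the tool pointing down it reaches from about 275 to 825 mm from the base axis. Payload 5.2 kg.
Tool frame: the origin (TCP) lies at the very end of the fingers, on their centre line; the grasp point (between the pads) lies 19 mm behind it; z points along the fingers, y is the line along which they close (so a half turn about z gives the same grasp; the last joint's range is limited). The gripper opens to 93 mm and grips with 3 to 60 N. Pads are 15 mm wide; open, the fingers measure 128 mm over their backs; the gripper's body (75 mm by 188 mm) begins 65 mm behind the grasp point.
Start: joints at [0.9, 0.259, 1.535, -0, 1.348, -0.203], TCP at [247.988, 490.924, 181.953] pointing down, gripper open.
Joint ranges: [-3.14, 3.14], [-0.91, 2.08], [0.19, 2.58], [-1.22, 4.36], [0.22, 2.71], [-3.12, 3.12]. Speed limits (rad/s): [2.57, 2.57, 3.14, 3.14, 3.14, 3.14].

INTERFACE

Orientations are given as [roll, pitch, yaw] about the fixed x, y, z axes, in that order (R = Rz(yaw) Ry(pitch) Rx(roll)).
In Python, from bench import robot gives the robot as it stands. The module is installed in compiled form; this text tells all that it offers. Calls block until the motion is done:
- robot.move_ptp(position, orientation): joint-space move of the TCP to a pose.
- robot.move_linear(position, ori=None, speed=150, f_stop=None): straight line of the TCP; ori=None keeps the orientation; speed is the mean speed in mm/s. With f_stop (N) it stops when the force on the tool has changed by that much, and returns True; else False.
- robot.move_j(angles): joint-space move.
- robot.move_gripper(opening): opening from 0.0 (shut) to 1.0 (fully open); the grip force is fixed at half the most; returns when the fingers have stopped.
- robot.sleep(seconds).
- robot.inverse_kinematics(position, orientation): joint angles nearest the present ones, or None.
- robot.get_image(name): name is "scene" or "top" or "wrist"; returns a dict with "img" (384x512x3 uint8, blue, green, red), "fovy" (degrees; the focal length in pixels is half the picture's height over the tangent of half this angle, whatever the lens; pixels are square), "cx", "cy" (the principal point, pixels), "eye" and "orientation" of the camera in the world. Camera axes: x right, y down, z forward; pixel columns grow to the right and rows downward; lengths in mm; the calibration is good to about 2 mm. A picture is of the moment at which its call begins. There is no depth.
A pose or a line that the arm cannot do raises robot.MotionError and nothing moves.
- robot.hand_in(): hands the job in; it is judged then, once.
Readings, each from a call of its own:
- robot.current_t(): time.
- robot.current_qpos(): joint angles.
- robot.current_joint_vel(): joint speeds.
- robot.current_joint_efforts(): joint torques, N m.
- robot.current_tcp_pos(): TCP position.
- robot.current_eef_rot(): TCP orientation.
- robot.current_contact_force(): force on the tool from outside, world axes, zero at the start.
- robot.current_ft_torque(): the same for the moment, N m.
- robot.current_gripper_width(): opening from 0.0 (shut) to 1.0 (fully open).
- robot.current_finger_force(): force on a finger pad.
Only numpy, scipy, OpenCV 4.12 (cv2) and the standard library are available. Lean on these libraries where they do the work, as an engineer would, in place of code of your own. Each camera call takes 0.05 s, during which the arm holds its last target. There are 200 camera calls.

## Working session

There is one attempt and no reset: what is moved stays moved. The work goes in short steps, each a Python script; the robot and the scene stay as the last script left them, time stands still between calls to the robot, and variables do not carry over. Pictures are saved under pics/ and viewed, at most 10 in all, crops included, and the job is handed in when it is done.

```bash
mkdir -p pics; python3 - <<'E'
from bench import robot
import cv2,numpy as np
for n in ["scene","top"]:
    d=robot.get_image(n); cv2.imwrite(f"pics/{n}0.png",d["img"]); print(n,d["fovy"],d["cx"],d["cy"],d["eye"],d["orientation"])
print(robot.current_t(),robot.current_eef_rot())
a=cv2.imread("pics/scene0.png");b=cv2.imread("pics/top0.png")
cv2.imwrite("pics/both.png",cv2.resize(np.vstack([a,b]),None,fx=.78,fy=.78)) 
E
```

```text
scene 56.436197834593166 265.58855098294345 195.06116810309805 [1250.51194159 -835.34971822  839.67965638] [-2.1744756  -0.02240668  0.82130831]
top 51.375695848756514 259.51947476088196 193.90771258600196 [ 324.51533439 -153.54326979 1426.99066707] [-2.97863671 -0.00872079 -1.5531748 ]
0.1 [-3.13996450e+00 -3.37193110e-04  2.67375569e+00]
```

View pics/scene0.png

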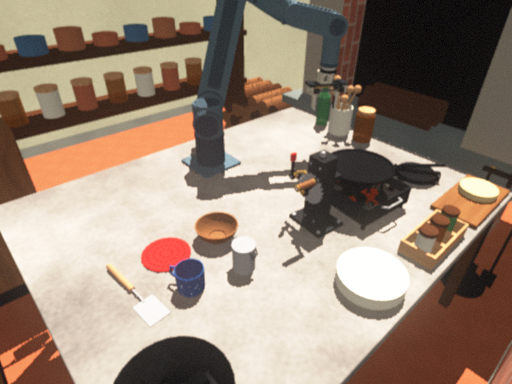

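View pics/top0.png

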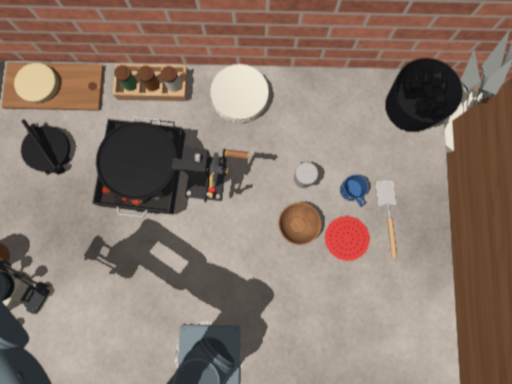

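The scene view shows the lift at about (320,190), with the red grip at (293,157) and the handle at (305,185). In the top view the comal is at (137,160), the red grip near (212,188) and the handle near (236,155), and the bystanders are well clear to the right. Next I segment these.

```bash
cat > h.py <<'E'
import cv2,numpy as np
from scipy.spatial.transform import Rotation as R
from bench import robot
def ray(d,u,v):
    f=192/np.tan(np.radians(d["fovy"])/2)
    return np.array(d["eye"]),R.from_euler("xyz",d["orientation"]).as_matrix()@np.array([(u-d["cx"])/f,(v-d["cy"])/f,1])
def onz(d,u,v,z):
    e,r=ray(d,u,v); return e+r*(z-e[2])/r[2]
def tri(r1,r2):
    (a,b),(c,e)=r1,r2
    s=np.linalg.lstsq(np.c_[b,-e],c-a,rcond=None)[0]
    p,q=a+b*s[0],c+e*s[1]; return (p+q)/2,np.linalg.norm(p-q)
def blobs(img,lo,hi,box,amin=8):
    x0,y0,x1,y1=box; h=cv2.cvtColor(img,cv2.COLOR_BGR2HSV)
    m=cv2.inRange(h,lo,hi); k=np.zeros_like(m); k[y0:y1,x0:x1]=m[y0:y1,x0:x1]
    n,l,s,c=cv2.connectedComponentsWithStats(k)
    return [(c[i].round(1),s[i]) for i in range(1,n) if s[i][4]>=amin]
E
python3 - <<'E'
from h import *
S=robot.get_image("scene");T=robot.get_image("top")
for n,d,b in [("S",S,(270,140,345,240)),("T",T,(175,130,285,215))]:
    print(n,"red",blobs(d["img"],(0,150,90),(6,255,255),b)); print(n,"wood",blobs(d["img"],(7,100,90),(22,255,255),b))
c1=cv2.resize(S["img"][140:240,270:350],None,fx=5,fy=5,interpolation=2)
c2=cv2.resize(T["img"][130:230,90:250],None,fx=5,fy=5,interpolation=2)
cv2.imwrite("pics/c1.png",c1[:,:400]);cv2.imwrite("pics/c2.png",c2)
E
```

```text
S red [(array([293.2, 156.3]), array([292, 153,   4,   8,  24], dtype=int32))]
S wood [(array([298.8, 172.4]), array([293, 170,  14,   8,  57], dtype=int32)), (array([305.2, 184.7]), array([295, 178,  21,  17, 148], dtype=int32))]
T red [(array([211.2, 189.6]), array([208, 187,   7,   6,  31], dtype=int32))]
T wood [(array([235.7, 153.9]), array([224, 150,  25,   9, 155], dtype=int32)), (array([226.2, 170.5]), array([225, 168,   3,   6,  13], dtype=int32)), (array([210.4, 180.7]), array([209, 174,   4,  14,  50], dtype=int32)), (array([210.5, 194.6]), array([209, 192,   4,   6,  20], dtype=int32)), (array([282.9, 212.2]), array([281, 209,   4,   6,  16], dtype=int32))]
```

View pics/c2.png

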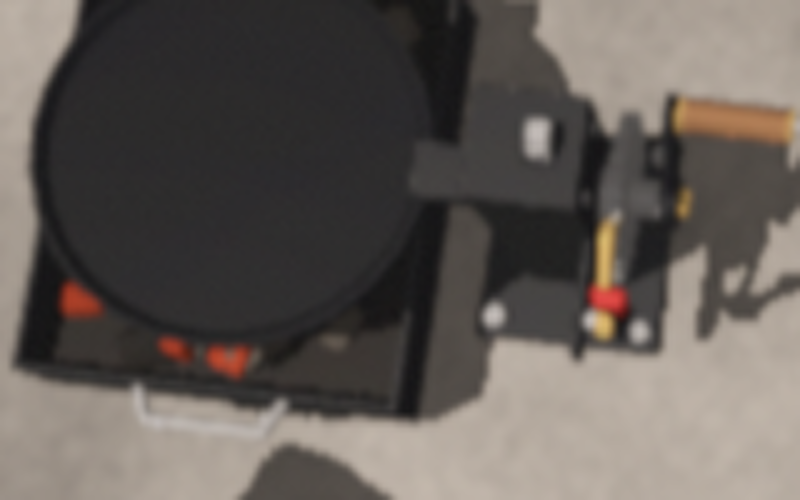

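View pics/c1.png

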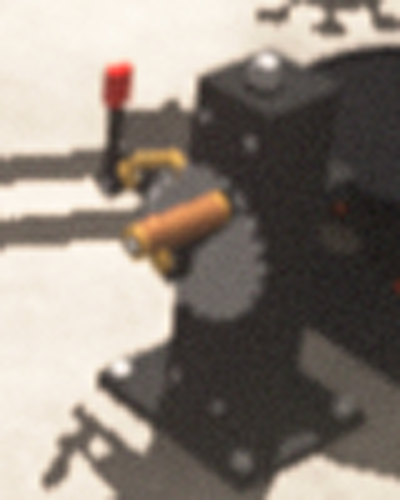

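```bash
python3 - <<'E'
from h import *
from scipy.optimize import least_squares
S=robot.get_image("scene");T=robot.get_image("top")
g=tri(ray(S,293.2,156.3),ray(T,211.2,189.6)); h=tri(ray(S,305.2,184.7),ray(T,235.7,153.9)); print("grip",g,"handle",h)
m=cv2.inRange(cv2.cvtColor(T["img"],cv2.COLOR_BGR2HSV),(7,100,90),(22,255,255))[145:162,222:255]
ys,xs=np.nonzero(m); l=cv2.fitLine(np.c_[xs,ys].astype(np.float32),2,0,.01,.01).ravel()
z=h[0][2]; a=onz(T,l[2]+222-10*l[0],l[3]+145-10*l[1],z);b=onz(T,l[2]+222+10*l[0],l[3]+145+10*l[1],z)
v=a-b; v*=np.sign(v[1]); print("handle yaw",np.arctan2(-v[0],v[1]))
g8=cv2.GaussianBlur(cv2.cvtColor(T["img"],cv2.COLOR_BGR2GRAY),(3,3),0)
C=cv2.HoughCircles(g8[100:215,80:190],cv2.HOUGH_GRADIENT,1,30,param1=80,param2=15,minRadius=34,maxRadius=45); print(C)
c=C[0,0]; cu,cv_=c[0]+80,c[1]+100
def model(p):
    x,y,w,t=p; Rw=R.from_euler("z",w).as_matrix(); o=np.array([x,y,0])
    return [o+Rw@np.array(q) for q in [(-84,-60,260),(-84,-60,254),(75*np.sin(t),-119,165+75*np.cos(t)),(0,205,162+25*t)]]
def res(p):
    P=model(p); r=[]
    for d,q,uv in [(T,P[0],(211.2,189.6)),(S,P[1],(293.2,156.3)),(T,P[2],(235.7,153.9)),(S,P[2],(305.2,184.7)),(T,P[3],(cu,cv_))]:
        f=192/np.tan(np.radians(d["fovy"])/2); k=R.from_euler("xyz",d["orientation"]).as_matrix().T@(q-d["eye"])
        r+=[f*k[0]/k[2]+d["cx"]-uv[0],f*k[1]/k[2]+d["cy"]-uv[1]]
    return r
s=least_squares(res,[550,100,0,.6]); print(s.x,np.round(s.fun,1)); print(np.round(model(s.x)))
print("bolt",onz(T,90+540/5,130+138/5,280))
E
```

```text
grip (array([528.02708123, -15.91125297, 253.93570652]), np.float64(0.6404887142768707)) handle (array([647.09003447, -84.00832394, 224.91159573]), np.float64(1.2458187703132149))
handle yaw -0.0899689261374194
[[[56.5 60.5 40. ]]]
[ 6.15776766e+02  3.57338665e+01 -8.02551986e-02  5.85509868e-01] [ 0.2 -0.2 -0.5  0.   0.5 -0.5 -0.5 -0.3 -1.3 -0.3]
[[527. -17. 260.]
 [527. -17. 254.]
 [648. -86. 228.]
 [632. 240. 177.]]
bolt [618.40362689  23.29112202 280.        ]
```

Both views agree: the grip triangulates to z=254, and the lift is at (616,36) with yaw -0.08 and crank about 0.59. Next I throw the lever with closed fingers, pushing from its +x side.

```bash
cat >> h.py <<'E'
O=np.array([615.8,35.7,0]);W=-.0803;RW=R.from_euler("z",W).as_matrix()
def L(x,y,z): return O+RW@np.array([x,y,z])
def st(n=""): print(n,"t%.2f"%robot.current_t(),"lift",np.round(RW.T@(np.array(robot.current_tcp_pos())-O),1),"F",np.round(RW.T@np.array(robot.current_contact_force()),1),"w%.3f"%robot.current_gripper_width())
DY=[np.pi,0,W+np.pi]      # tool y along lift -+y
DX=[np.pi,0,W+np.pi/2]    # tool y along lift x
E
python3 - <<'E'
from h import *
for o in (DY,DX,[np.pi,0,W],[np.pi,0,W-np.pi/2]): print(robot.inverse_kinematics(L(-55,-60,330),o))
p=robot.current_tcp_pos(); robot.move_linear([p[0],p[1],380],speed=250)
robot.move_gripper(0)
robot.move_ptp(L(-56,-60,340),DY); st()
robot.move_linear(L(-56,-60,240),speed=120); st("down")
print(robot.move_linear(L(-113,-60,240),speed=40,f_stop=12)); st("thrown")
d=robot.get_image("scene"); cv2.imwrite("pics/s1.png",cv2.resize(d["img"][110:240,250:380],None,fx=4,fy=4))
E
```

```text
[-0.23583349  0.2175675   1.23593348  0.          1.68809167 -1.72632981]
[-0.23583349  0.2175675   1.23593348  0.          1.68809167 -0.15553349]
[-2.35833487e-01  2.17567498e-01  1.23593348e+00 -4.44089210e-16
  1.68809167e+00  1.41526284e+00]
[-2.35833487e-01  2.17567498e-01  1.23593348e+00 -4.44089210e-16
  1.68809167e+00  2.98605917e+00]
 t4.83 lift [-56.1 -59.2 340.2] F [-0.8  0.5 -0.1] w0.006
down t5.82 lift [-55.5 -60.  240.9] F [-0.4  1.1  0.2] w0.004
False
thrown t7.39 lift [-112.8  -60.   240. ] F [-1.2  0.5  0.6] w0.005
```

View pics/s1.png

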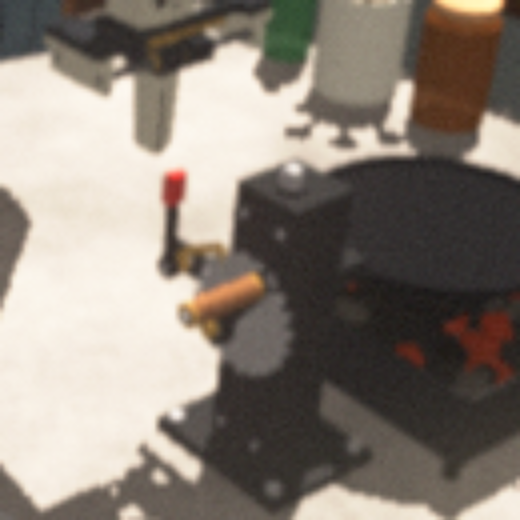

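The lever is still upright: grip at (293,157), with the fingertip at about (287,147) having passed it by. I'll check that against the tool pose and the orientation.

```bash
python3 - <<'E'
from h import *
d=robot.get_image("scene");t=robot.get_image("top")
def pr(d,q):
    f=192/np.tan(np.radians(d["fovy"])/2); k=R.from_euler("xyz",d["orientation"]).as_matrix().T@(q-d["eye"]); return (f*k[:2]/k[2]+[d["cx"],d["cy"]]).round(1)
p=np.array(robot.current_tcp_pos()); print(p,robot.current_eef_rot(),robot.current_qpos()); print(pr(d,p),pr(t,p),pr(d,L(-84,-60,254)),pr(t,L(-84,-60,254)), pr(d,L(0,0,276)),pr(t,L(0,0,276)))
a=cv2.resize(d["img"][100:230,250:350],None,fx=4,fy=4);b=cv2.resize(t["img"][110:240,160:260],None,fx=4,fy=4)
cv2.imwrite("pics/s2.png",np.hstack([a,b]))
E
```

```text
[498.47385677 -15.02994161 239.92431018] [ 3.14152721e+00 -1.25667708e-04  3.06132308e+00] [-2.54225435e-01  1.31248831e-01  1.55298469e+00  4.29799492e-05
  1.45749423e+00 -1.74475705e+00]
[286.9 156.7] [211. 200.] [292.7 156.3] [211.6 189.8] [323.3 155.2] [194.  158.7]
```

View pics/s2.png

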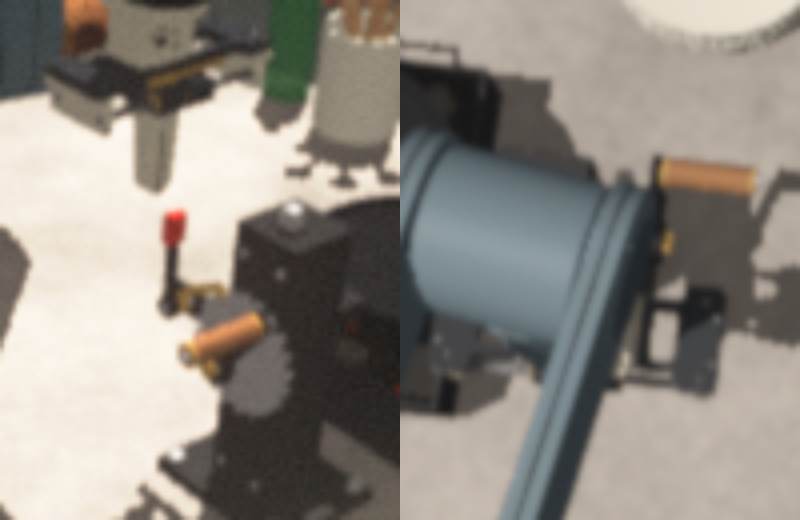

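The TCP projects to (287,157), but the visible fingertip ends at about (287,147). Either the shut fingertips sit higher than reported or they are off sideways. I'll measure this by differencing against the first picture.

```bash
python3 - <<'E'
from h import *
def pr(d,q):
    f=192/np.tan(np.radians(d["fovy"])/2); k=R.from_euler("xyz",d["orientation"]).as_matrix().T@(q-d["eye"]); return (f*k[:2]/k[2]+[d["cx"],d["cy"]]).round(1)
s0=cv2.imread("pics/scene0.png").astype(int)
def low(tag):
    d=robot.get_image("scene"); p=np.array(robot.current_tcp_pos()); uv=pr(d,p)
    m=np.abs(d["img"].astype(int)-s0).max(2)>45; m=cv2.morphologyEx(m.astype(np.uint8),cv2.MORPH_OPEN,np.ones((3,3)))
    u=int(uv[0]); print(tag,p.round(),uv,{c:int(np.nonzero(m[:int(uv[1])+25,c])[0].max()) if m[:int(uv[1])+25,c].any() else None for c in range(u-20,u+21,3)},"w",robot.current_gripper_width())
    return d
low("shut240"); robot.move_linear(L(-113,-60,320)); a=low("shut320")
robot.move_gripper(1.0); b=low("open320")
w=robot.get_image("wrist"); cv2.imwrite("pics/w.png",np.hstack([cv2.resize(x["img"][80:180,230:330],(400,400)) for x in (a,b)]))
E
```

```text
shut240 [498. -15. 240.] [286.9 156.7] {266: 180, 269: 177, 272: 176, 275: 176, 278: 176, 281: 176, 284: 176, 287: 175, 290: 174, 293: 139, 296: 170, 299: 170, 302: 170, 305: 170} w 0.0013570761210984113
shut320 [498. -15. 319.] [288.1 136. ] {268: 102, 271: 107, 274: 107, 277: 109, 280: 100, 283: 95, 286: 125, 289: 126, 292: 125, 295: 113, 298: 99, 301: 94, 304: 160, 307: 90} w 0.00890584204288647
open320 [498. -15. 320.] [288.2 135.7] {268: 103, 271: 107, 274: 127, 277: 129, 280: 124, 283: 106, 286: 105, 289: 96, 292: 96, 295: 95, 298: 121, 301: 122, 304: 120, 307: 92} w 0.9993618854761271
```

View pics/w.png

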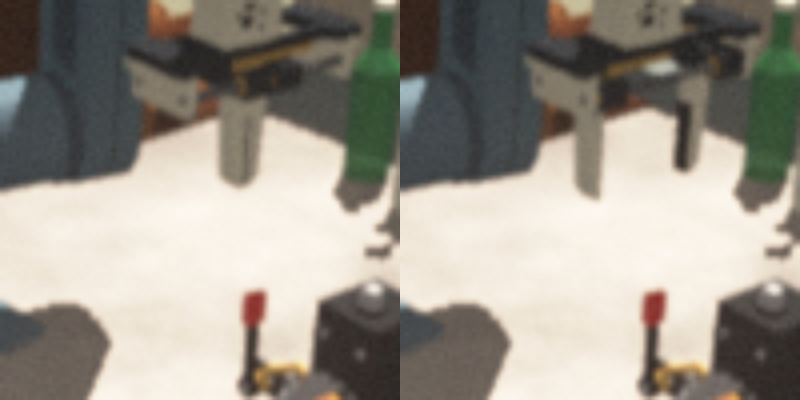

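The finger is drawn about 10 px above the projected TCP, shut or open, so the camera and robot frames seem to disagree. I'll check the robot base plate, the start fingertip and a wrist view of the grip.

```bash
python3 - <<'E'
from h import *
def pr(d,q):
    f=192/np.tan(np.radians(d["fovy"])/2); k=R.from_euler("xyz",d["orientation"]).as_matrix().T@(np.array(q,float)-d["eye"]); return (f*k[:2]/k[2]+[d["cx"],d["cy"]]).round(1)
d=robot.get_image("scene");t=robot.get_image("top");w=robot.get_image("wrist")
for n,c in(("scene",d),("top",t)): print(n,"base",pr(c,[0,0,0]),"corners",[pr(c,[x,y,10]).tolist() for x in(-100,100) for y in(-100,100)],"startTCP",pr(c,[248,491,182]))
print("wrist",w["fovy"],w["cx"],w["cy"],w["eye"],w["orientation"],robot.current_tcp_pos(),robot.current_eef_rot())
print("grip",pr(w,L(-84,-60,254)),"handle",pr(w,L(42,-119,227)),"coltop",pr(w,L(0,0,276)),"TCP",pr(w,robot.current_tcp_pos()))
print(blobs(w["img"],(0,150,90),(6,255,255),(0,0,512,384),20))
cv2.imwrite("pics/w2.png",w["img"])
E
```

```text
scene base [210.9 162.1] corners [[181.0, 159.2], [215.3, 146.6], [205.6, 175.9], [240.6, 161.4]] startTCP [322.2 115.6]
top base [208.9 355.6] corners [[237.5, 388.4], [177.3, 387.5], [239.0, 326.0], [180.3, 325.0]] startTCP [ 43.3 281.3]
wrist 63.518637442201026 255.78282903782022 184.0274523641891 [431.42186195  -8.30039972 522.93166854] [ 2.89779458e+00 -4.93821334e-04  1.49014331e+00] [498.36017065 -15.02604647 319.99176319] [ 3.14158860e+00 -4.21317059e-06  3.06133236e+00]
grip [254.2 215.1] handle [200.8 315.3] coltop [320.  310.3] TCP [253.7 207.7]
[(array([  6. , 119.8]), array([  0,  80,  17,  79, 936], dtype=int32)), (array([255.3, 217. ]), array([245, 206,  22,  22, 396], dtype=int32))]
```

View pics/w2.png

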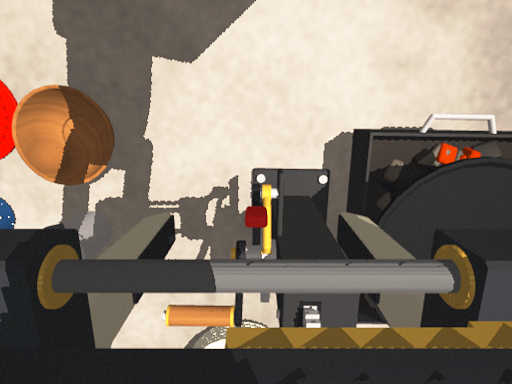

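The wrist view confirms the lift in the robot frame: grip seen at (255,217), predicted (254,215), and the handle matches too. The open fingertips, at columns 172 and 338, are about 174 mm from the camera, but the reported TCP should be 213 mm away. The scene view gives the same gap of about 39 mm. So the real fingertips sit about 38 mm behind the reported TCP, and I'll command 38 mm deeper, checking by touch.

```bash
cat >> h.py <<'E'
DZ=38.5
def Lt(x,y,z): return L(x,y,z-DZ)   # true fingertip height z
E
python3 - <<'E'
from h import *
robot.move_gripper(0)
robot.move_linear(Lt(-113,-60,300)); robot.move_linear(Lt(-50,-60,300))
print(robot.move_linear(Lt(-50,-60,240),speed=80,f_stop=8)); st("down")
for x in (-70,-80,-90,-100,-108,-114):
    s=robot.move_linear(Lt(x,-60,240),speed=40,f_stop=14); st("x%d"%x)
    if s: break
d=robot.get_image("scene")
print("red",blobs(d["img"],(0,150,60),(6,255,255),(265,140,345,240),5))
E
```

```text
False
down t13.51 lift [-49.6 -60.  202. ] F [-0.4 -0.5 -0.7] w0.004
x-70 t14.16 lift [-70.3 -60.  201.6] F [-0.3 -0.3 -0.5] w0.009
x-80 t14.56 lift [-80.6 -60.  201.4] F [-0.7  0.2 -0.4] w0.009
x-90 t14.96 lift [-90.6 -60.  201.6] F [ 1.5  0.1 -0.3] w0.005
x-100 t15.36 lift [-100.6  -60.   201.6] F [ 0.6  0.7 -0.4] w0.007
x-108 t15.58 lift [-102.   -60.1  202.4] F [2.1 0.6 1.9] w0.005
red []
```

```bash
python3 - <<'E'
from h import *
robot.move_linear(Lt(-95,-60,242),speed=60); robot.move_linear(Lt(-95,-60,330)); st()
w=robot.get_image("wrist");d=robot.get_image("scene")
def pr(d,q):
    f=192/np.tan(np.radians(d["fovy"])/2); k=R.from_euler("xyz",d["orientation"]).as_matrix().T@(np.array(q,float)-d["eye"]); return (f*k[:2]/k[2]+[d["cx"],d["cy"]]).round(1)
for n,c in(("w",w),("s",d)):
    print(n,{a:pr(c,L(-84-80*np.sin(a),-60,174+80*np.cos(a))).tolist() for a in(0,.25,.4,.5)})
print("w red",blobs(w["img"],(0,150,60),(6,255,255),(180,0,340,384),20),"s",blobs(d["img"],(0,150,60),(6,255,255),(265,140,345,240),5))
E
```

```text
t16.65 lift [-95.5 -59.9 290.5] F [-0.2 -0.6 -0.7] w0.004
w {0: [253.9, 206.9], 0.25: [253.8, 182.4], 0.4: [253.8, 167.6], 0.5: [253.8, 158.1]}
s {0: [292.7, 156.3], 0.25: [288.8, 154.8], 0.4: [286.6, 154.5], 0.5: [285.2, 154.6]}
w red [(array([257. , 158.8]), array([245, 148,  25,  24, 547], dtype=int32))] s [(array([285.9, 154.6]), array([284, 151,   5,   8,  27], dtype=int32))]
```

The lever is at about 0.5, confirmed in both the wrist and scene views. Now I grasp the handle from above with the fingers closing along lift x.

```bash
python3 - <<'E'
from h import *
t=.59; hx,hz=75*np.sin(t),165+75*np.cos(t)
robot.move_ptp(Lt(hx,-122,330),DX); robot.move_gripper(1.0)
w=robot.get_image("wrist"); cv2.imwrite("pics/w3.png",w["img"])
print(w["eye"],blobs(w["img"],(7,100,90),(22,255,255),(0,0,512,384),60))
print(robot.move_linear(Lt(hx,-122,hz-19),speed=80,f_stop=8)); st("at handle")
robot.move_gripper(0); st("closed"); print(robot.current_finger_force(), 22/93)
E
```

```text
[652.915985   -21.03205492 494.43377251] [(array([149.3,  98.6]), array([121,  93,  59,  12, 603], dtype=int32)), (array([216.4, 140.6]), array([209, 138,  17,   5,  62], dtype=int32)), (array([256.8, 182.2]), array([ 245,  141,   27,   85, 1889], dtype=int32)), (array([508.4, 215. ]), array([504, 198,   8,  31, 179], dtype=int32)), (array([458.8, 276.7]), array([ 435,  245,   41,   64, 1116], dtype=int32)), (array([ 41.9, 293.1]), array([ 37, 282,  14,  24, 152], dtype=int32)), (array([154.2, 316.4]), array([ 121,  295,   67,   41, 1839], dtype=int32)), (array([382. , 333.9]), array([ 225,  321,  287,   27, 4161], dtype=int32))]
False
at handle t21.30 lift [  42.1 -122.1  170.5] F [ 0.7  0.2 -0.3] w1.006
closed t22.42 lift [  43. -122.  170.] F [ 4.9  0.7 -1. ] w0.226
29.981018900871277 0.23655913978494625
```

```bash
cat > crank.py <<'E'
from h import *
class Arc:
    def __init__(s,th):
        p=RW.T@(np.array(robot.current_tcp_pos())-O); s.y=p[1]
        s.o=np.array([p[0]-75*np.sin(th),p[2]-75*np.cos(th)]); s.th=th
    def force(s):
        f=np.mean([(RW.T@np.array(robot.current_contact_force()))[[0,2]] for _ in range(3)],0); S,C=np.sin(s.th),np.cos(s.th)
        return f@[C,-S],f@[S,C]
    def go(s,th,speed=25,f_stop=None):
        s.th=th; S,C=np.sin(th),np.cos(th); q=s.o+75*np.array([S,C])
        robot.move_linear(L(q[0],s.y,q[1]),speed=speed,f_stop=f_stop)
        ft,fr=s.force()
        if abs(fr)>3: s.o+=np.clip(.08*fr,-.6,.6)*np.array([S,C])
        print("th %.3f t%.2f Ft %.1f Fr %.1f o %s"%(th,robot.current_t(),ft,fr,s.o.round(1)))
        return ft,fr
E
python3 - <<'E'
from crank import *
p=RW.T@(np.array(robot.current_tcp_pos())-O); a=Arc(np.arcsin(p[0]/75)); t0=a.th
print(t0,a.o,a.force())
for k in (.04,.08,.12,.16,.18): f=a.go(t0+k)
for k in (.15,.12,.08,.04,0,-.04):
    f=a.go(t0+k)
    if f[0]>4: print("blocked?");break
st(); print(a.th,a.o.tolist())
E
```

```text
0.611296417511745 [  0.         108.59433511] (np.float64(4.588437408448553), np.float64(1.991855758382006))
th 0.651 t22.73 Ft -6.4 Fr 1.8 o [  0.  108.6]
th 0.691 t22.99 Ft -5.6 Fr 2.6 o [  0.  108.6]
th 0.731 t23.26 Ft -5.9 Fr 2.2 o [  0.  108.6]
th 0.771 t23.52 Ft -5.9 Fr 1.2 o [  0.  108.6]
th 0.791 t23.77 Ft -6.0 Fr 2.5 o [  0.  108.6]
th 0.761 t24.02 Ft -7.1 Fr 1.8 o [  0.  108.6]
th 0.731 t24.27 Ft -6.6 Fr 2.3 o [  0.  108.6]
th 0.691 t24.54 Ft -6.6 Fr 1.9 o [  0.  108.6]
th 0.651 t24.81 Ft -7.4 Fr 2.3 o [  0.  108.6]
th 0.611 t25.07 Ft -7.7 Fr 2.3 o [  0.  108.6]
th 0.571 t25.34 Ft -7.2 Fr 2.8 o [  0.  108.6]
 t25.34 lift [  39.9 -122.   171.9] F [-4.6  0.3  6.2] w0.227
0.571296417511745 [0.0, 108.59433510515493]
```

The crank carries about 6.5 N of load and has already passed its start angle, so the pawl is clear. I keep lowering, feeling for the trivet.

```bash
python3 - <<'E'
from crank import *
a=Arc(.5713); a.o=np.array([0,108.594]); a.y=-122.
while a.th>-.36:
    f=a.go(a.th-.05)
    if f[0]>1 or abs(f[1])>20: print("check");break
else:
    while a.th>-1.12:
        f=a.go(a.th-.02,f_stop=8)
        if f[0]>-3.0:
            while f[0]<-.5 and a.th>-1.12: f=a.go(a.th-.008)
            break
st(); print(a.th,a.o.tolist())
E
```

```text
th 0.521 t25.64 Ft -7.6 Fr 2.7 o [  0.  108.6]
th 0.471 t25.94 Ft -6.3 Fr 2.4 o [  0.  108.6]
th 0.421 t26.24 Ft -7.5 Fr 2.7 o [  0.  108.6]
th 0.371 t26.54 Ft -7.2 Fr 2.8 o [  0.  108.6]
th 0.321 t26.84 Ft -7.6 Fr 3.0 o [1.000e-01 1.088e+02]
th 0.271 t27.14 Ft -6.3 Fr 3.1 o [1.000e-01 1.091e+02]
th 0.221 t27.44 Ft -7.6 Fr 2.4 o [1.000e-01 1.091e+02]
th 0.171 t27.74 Ft -7.4 Fr 2.1 o [1.000e-01 1.091e+02]
th 0.121 t28.04 Ft -7.7 Fr 1.4 o [1.000e-01 1.091e+02]
th 0.071 t28.34 Ft -8.6 Fr 2.8 o [1.000e-01 1.091e+02]
th 0.021 t28.64 Ft -7.1 Fr 3.3 o [1.000e-01 1.093e+02]
th -0.029 t28.94 Ft -7.4 Fr 0.9 o [1.000e-01 1.093e+02]
th -0.079 t29.24 Ft -7.3 Fr 1.0 o [1.000e-01 1.093e+02]
th -0.129 t29.54 Ft -7.9 Fr 0.8 o [1.000e-01 1.093e+02]
th -0.179 t29.84 Ft -7.4 Fr 0.7 o [1.000e-01 1.093e+02]
th -0.229 t30.14 Ft -7.5 Fr 1.3 o [1.000e-01 1.093e+02]
th -0.279 t30.44 Ft -8.4 Fr 0.0 o [1.000e-01 1.093e+02]
th -0.329 t30.74 Ft -8.2 Fr 0.7 o [1.000e-01 1.093e+02]
th -0.379 t31.04 Ft -7.9 Fr -0.7 o [1.000e-01 1.093e+02]
th -0.399 t31.29 Ft -7.7 Fr -1.5 o [1.000e-01 1.093e+02]
th -0.419 t31.54 Ft -
[... 566 characters left out ...]
9 t34.29 Ft -7.8 Fr -2.7 o [  0.3 109.1]
th -0.659 t34.54 Ft -7.4 Fr -2.5 o [  0.3 109.1]
th -0.679 t34.79 Ft -8.3 Fr -4.5 o [  0.5 108.8]
th -0.699 t35.04 Ft -7.7 Fr -2.4 o [  0.5 108.8]
th -0.719 t35.29 Ft -8.7 Fr -0.9 o [  0.5 108.8]
th -0.739 t35.54 Ft -8.3 Fr -1.2 o [  0.5 108.8]
th -0.759 t35.79 Ft -7.5 Fr -2.1 o [  0.5 108.8]
th -0.779 t36.04 Ft -8.2 Fr -2.6 o [  0.5 108.8]
th -0.799 t36.29 Ft -6.5 Fr -2.6 o [  0.5 108.8]
th -0.819 t36.54 Ft -2.2 Fr -1.0 o [  0.5 108.8]
th -0.827 t36.79 Ft -1.2 Fr -0.5 o [  0.5 108.8]
th -0.835 t37.04 Ft 0.6 Fr 1.0 o [  0.5 108.8]
 t37.04 lift [ -54.5 -120.5  159.1] F [-0.3  5.4  1.1] w0.226
-0.8347000000000003 [0.5329566476807049, 108.77423175336723]
```

The load went from -8 N to 0 at crank about -0.83, so the comal is down. I hold, release, and set the lever back from its -x side.

```bash
python3 - <<'E'
from h import *
robot.sleep(1.2); st("held"); print(robot.current_finger_force())
robot.move_gripper(1.0); st("open")
p=RW.T@(np.array(robot.current_tcp_pos())-O)
robot.move_linear(L(p[0],p[1],330-DZ),speed=120)
robot.move_gripper(0)
robot.move_ptp(Lt(-165,-60,330),DY)
print(robot.move_linear(Lt(-165,-60,238),speed=100,f_stop=8)); st("down")
for x in (-140,-125,-110,-100,-96,-92,-88):
    s=robot.move_linear(Lt(x,-60,238),speed=40,f_stop=12); st("x%d"%x)
    if s: print("stop");break
E
```

```text
held t38.24 lift [ -54.5 -120.5  159. ] F [-0.2  5.7  1.6] w0.230
29.982260763645172
open t39.46 lift [ -55.1 -122.   159.1] F [-0.2  0.3  0.7] w0.999
False
down t44.57 lift [-164.5  -60.1  200.1] F [-0.1 -0.4  0.3] w0.006
x-140 t45.34 lift [-140.1  -60.   199.4] F [-2.3 -0.  -0. ] w0.005
x-125 t45.87 lift [-124.3  -60.   199.4] F [-0.1  0.2  0.9] w0.006
x-110 t46.39 lift [-109.5  -60.   199.4] F [ 0.6 -0.7 -0.3] w0.005
x-100 t46.79 lift [-99.5 -60.  199.4] F [0.5 0.5 0.8] w0.005
x-96 t47.04 lift [-97.6 -60.  199.3] F [-6.1  0.6  3. ] w0.003
x-92 t47.29 lift [-97.8 -60.  199.3] F [-19.9  -0.9  10.6] w0.005
x-88 t47.54 lift [-98.  -60.1 199.3] F [-32.2  -2.2  18.7] w0.005
```

The lever hit its upright stop at x=-97.6, which is the position expected for angle 0. I back off, check, and hand in.

```bash
python3 - <<'E'
from h import *
robot.move_linear(Lt(-125,-60,238),speed=60); robot.move_linear(Lt(-125,-60,340)); st()
w=robot.get_image("wrist");d=robot.get_image("scene")
def pr(d,q):
    f=192/np.tan(np.radians(d["fovy"])/2); k=R.from_euler("xyz",d["orientation"]).as_matrix().T@(np.array(q,float)-d["eye"]); return (f*k[:2]/k[2]+[d["cx"],d["cy"]]).round(1)
for n,c in(("w",w),("s",d)): print(n,{a:pr(c,L(-84-80*np.sin(a),-60,174+80*np.cos(a))).tolist() for a in(-.1,0,.1)})
r=blobs(w["img"],(0,150,60),(6,255,255),(180,0,340,384),20)
print(r,"s",blobs(d["img"],(0,150,60),(6,255,255),(265,140,345,240),5))
print("handle seen",blobs(d["img"],(7,100,90),(22,255,255),(260,140,345,240)),"pred",pr(d,L(75*np.sin(-.83),-119,165+75*np.cos(.83))))
if r and abs(r[-1][0][1]-pr(w,L(-84,-60,254))[1])<6: print(robot.hand_in())
E
```

```text
t49.14 lift [-125.4  -59.9  300.5] F [ 0.  -0.1  0.2] w0.006
w {-0.1: [254.0, 244.7], 0: [254.0, 236.4], 0.1: [254.0, 227.6]}
s {-0.1: [294.2, 157.4], 0: [292.7, 156.3], 0.1: [291.1, 155.6]}
[(array([255.5, 242.8]), array([255, 235,   2,  15,  25], dtype=int32))] s [(array([293. , 156.7]), array([292, 154,   4,   7,  21], dtype=int32))]
handle seen [(array([286.2, 173.9]), array([276, 169,  19,  11,  85], dtype=int32)), (array([302.1, 171.2]), array([297, 170,  11,   4,  22], dtype=int32)), (array([301.8, 190.8]), array([300, 188,   5,   6,  20], dtype=int32))] pred [284.5 174.7]
```

The scene view puts the grip at (293.0,156.7), against (293.2,156.3) at the start, so the lever is upright. The wrist blob is only a sliver, hidden behind the finger. The handle is where it should be.

```bash
python3 -c "
from bench import robot
print(robot.hand_in())"
```

```text
the job is handed in; nothing more can be done
None
```

I handed the job in at about 49 s of the 72 s allowed, but the hand-in gave no verdict: the comal is down on the trivet (crank about -0.83, load on the handle eased to zero and held over a second), the lever is back upright with the pawl set, the hand is clear of the crank, and I touched none of the bystanders, though I did not re-measure where they stand.

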